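# Scan the full carton of kiwis

## Robot

A 6-joint arm with a two-finger parallel gripper is mounted at the origin on a cart in front of the work surface, level with it; the furniture and walls round the work are solid. World frame = base frame: x ahead of the robot, y to its left, z up, the work surface at z = 0. Lengths are in m, angles in rad, forces in N, time in s.
With the tool pointing down it reaches from about 0.35 to 0.975 m from the base axis. Payload 17.4 kg.
Tool frame: the origin (TCP) lies midway between the tips of the shut fingers; the grasp point (between the pads) lies 19 mm behind it; z points along the fingers, y is the line along which they close (so a half turn about z gives the same grasp; the last joint's range is limited). The gripper opens to 85 mm and grips with 20 to 120 N. Pads are 22 mm wide; open, the fingers measure 114 mm over their backs; the gripper's body (76 mm by 85 mm) begins 54 mm behind the grasp point. The pads swing forward as they close: fully open they stand 13 mm farther back than shut.
Start: joints at [1.228, 0.116, 1.442, -0, 1.584, -0.038], TCP at [0.203, 0.644, 0.231] pointing down, gripper open.
Joint ranges: [-2.83, 2.83], [-0.83, 2.19], [0.07, 2.5], [-1.14, 4.28], [0.01, 3], [-2.97, 2.97]. Speed limits (rad/s): [1.89, 1.89, 2.22, 3.14, 3.14, 3.14].

## Interface

Orientations are given as a unit quaternion [w, x, y, z].
In Python, from cell import robot gives the robot as it stands. The module is installed in compiled form; this text tells all that it offers.
- The arm moves only by the tool carry_out, never from a script. Its argument "commands" is text: rows parted by semicolons, each of 5 numbers parted by spaces: the shift along the tool's x, y, z in m, then the turn about the tool's z in rad, then the opening, from 0 (shut) to 1 (fully open). In form: x y z spin grip; .... A call has 1 to 8 rows; each row shifts and turns the commanded pose from where the row before left it, along the tool's axes as they then stand; what a row does not reach is not made up. A row lasts 1/10 s, in which the tool goes at most 50 mm and 8.59 degrees, less where a joint would pass 70% of its speed; a pose out of reach is approached as far as the arm can. A call is refused whole if a number of a shift passes 0.05 or a number of a turn 0.15, either way. A call with a gripper value outside its range is refused whole. The fingers move at their own pace and stop on an object; "grip_force" is the grip in N (left out, the last holds). Time passes only in rows, so rows that do not move let the fingers close. It gives the time, the measured TCP pose, the force, the opening and the grip force at its end, in the units of the state.
- robot.get_obs(): the state, without advancing time (a new reading comes with each control period).
- robot.capture(name): name is "scene" or "side" or "wrist"; returns the picture (384x512x3 uint8, red, green, blue); there is no depth.
- robot.camera_model(name): a dict with "fx", "fy", "cx", "cy" (pixels), "pose" (4x4, takes a point from camera to world coordinates). Camera axes: x right, y down, z forward; pixel columns grow to the right and rows downward; lengths in m; the calibration is good to about 2 mm. The wrist camera is an equidistant fisheye: a pixel r from the principal point sees the ray r / f radians off the axis. A picture is of the moment at which its call begins: read the wrist's pose just before it. camera_model takes no time and is no camera call; for the wrist camera it gives the pose at the moment of the call.
- robot.close_job(): hands the job in; it is judged then, once.
The state is a dict: "clock": time; "q": joint angles; "dq": joint speeds; "tau": joint torques, N m; "eef_pos": TCP position; "eef_rot": TCP orientation; "wrist_force": force on the tool from outside, world axes, zero at the start; "wrist_torque": the same for the moment, N m; "grip_width": finger opening in m; "gripper_force": force on a finger pad.
Only numpy, scipy, OpenCV 4.12 (cv2) and the standard library are available. Lean on these libraries where they do the work, as an engineer would, in place of code of your own. Each camera call takes 0.05 s, during which the arm holds its last target. There are 200 camera calls.

## Task

Book in the full carton of kiwis: take the handheld barcode scanner out of its charging dock, gripping it across its sides so that the orange side trigger is squeezed, aim its window squarely at the middle of the barcode label on the full carton from about 8 cm away, and hold it still there for two seconds. Do not scan the label of the carton that still has an empty pocket. Then set the scanner gently back in the dock, fully seated with its window end the same way as before, and let it go, without shifting the cartons or the other things on the table.

Things in the scene. Friction and masses are not known exactly. Their poses are not given: they have to be found in the camera images.
- scanner: grey handheld barcode scanner, 150 mm long (all sizes in mm), loose, about 230 g. Origin: middle of its underside; x to its window end, y left, z up. Handle x -75 to +29, 42 wide, 32 high; black head x +29 to +75, 54 wide, 38 high. Orange trigger bar stands 5.5 proud of the right side (-y), x -23 to +25, z 8 to 24. Starts level in the dock
- scanner_grip (a point): point in the middle of the handle part, level with the trigger: 16 mm above the scanner's origin; take it here from above with the fingers on the two sides (48 mm over the trigger; 43.5 mm once squeezed). Axes as the scanner's
- scan_window (a point): centre of the scanner's window, on its front end: x +76, z +19 from the scanner's origin. The beam leaves it along +x; axes as the scanner's. It reads a label 40 to 130 mm ahead of it, seen within about 25 degrees of square, while the trigger is squeezed
- scan_trigger (a joint): side trigger, m pressed in: 0 out, 0.004 fully in; works beyond 0.0025. Spring, 2 N at the start and 5.5 N fully in, so any grip across the sides squeezes it
- dock: black charging dock, 168x78 mm (all sizes in mm), fixed. Origin: on the table under the seated scanner's origin, axes alike. Seat 26 above the table. Rear cup x -83 to -45: cheeks 46 apart, rear wall inner face x -77, 48 high, flared lips to 55; front yoke x +40 to +64: cheeks 59 apart, lips to 50 high. Between them the sides are open down to the base, 14 high. Scanner goes straight up and down
- carton_full: open cardboard carton, 120 (x) by 236 (y) by 80 high with small corner tabs to 88, 0.75 kg and six fruits that stay in it, tops at about 86; loose on the table. All six pockets hold a kiwi. Origin: centre of its underside. The label is on its -x wall
- label_full (a point): centre of the barcode label (78 wide, 50 high, upright bars) on the full carton's -x wall, 46 mm above the table, 35 mm to the +y side of the wall's middle; x points square into the carton, z up
- carton_short: the same carton with one pocket empty (black liner showing): not to be scanned
- label_short (a point): centre of the same kind of label on the short carton, at the same place; x points into the carton
- secateurs: secateurs with a red and a white handle, 58x176x19 mm; a bystander. Origin: centre of its underside
- stray_kiwi: loose kiwi lying on the table, 55x71x43 mm; a bystander. Origin: centre of its underside
- stray_kiwi_b: another loose kiwi, 52x74x47 mm; a bystander. Origin: centre of its underside
- marker: blue felt marker, 16x128x18 mm; a bystander. Origin: centre of its underside
Not all that is in view belongs to the job. What is shaped like the scanner but red is not meant.

How it is judged:
On the way:
1. squeezed and held still 1 s with the full carton's label 40-130 mm ahead of the window, within 15 mm sideways and 12 mm in height of the beam, beam within 0.45 rad of square, under 0.03 m/s (x of label_full in the frame of scan_window between 0.04 and 0.13 m and y of label_full in the frame of scan_window between -0.015 and 0.015 m and z of label_full in the frame of scan_window between -0.012 and 0.012 m and angle between the x axis of scanner and the x axis of label_full, either way round below 0.45 rad and value of joint scan_trigger above 0.0025 m and linear speed of scanner below 0.03 m/s and angular speed of scanner below 0.2 rad/s), for 1 s.
At the end, for the whole second after the job is handed in: The scanner rests released in its dock, window end the same way as before: within 6 mm lengthways, 4 mm sideways and 2.5 mm in height of its seat, level within 0.05 rad and still (x of scanner in the frame of dock between -0.006 and 0.006 m and y of scanner in the frame of dock between -0.004 and 0.004 m and z of scanner in the frame of dock between 0.023 and 0.0285 m and angle between scanner's own z axis and vertical below 0.05 rad and x of scan_window in the frame of dock above 0.06 m and linear speed of scanner below 0.02 m/s); the robot touches nothing.
It fails at once if the label of the carton with the empty pocket is read (aimed at as above, scanner nearly still) (x of label_short in the frame of scan_window between 0.04 and 0.13 m and y of label_short in the frame of scan_window between -0.015 and 0.015 m and z of label_short in the frame of scan_window between -0.012 and 0.012 m and angle between the x axis of scanner and the x axis of label_short, either way round below 0.45 rad and value of joint scan_trigger above 0.0025 m and linear speed of scanner below 0.03 m/s and angular speed of scanner below 0.2 rad/s).
It fails at once if a carton is shifted more than 15 mm (distance of any of carton_full, carton_short from where it was at the start of the episode above 0.015 m).
It fails at once if another thing on the table is shifted more than 30 mm (distance of any of secateurs, stray_kiwi, stray_kiwi_b, marker from where it was at the start of the episode above 0.03 m).
It fails at once if the scanner is dropped: moves faster than 0.35 m/s while no finger holds it (linear speed of scanner above 0.35 m/s and contact force between the fingers and scanner below 0.5 N).
It fails at once if the scanner is rammed into the dock with more than 150 N in all its contacts together (contact force between scanner and dock above 150 N).
It also fails if it takes over 56 s, if anything falls off the work surface, if the arm or the gripper's body presses on something with over 40 N, if the wrist force passes 120 N, or if a joint passes its speed limit or range.

## Working session

There is one attempt and no reset: what is moved stays moved. The work goes in short steps, Python scripts to look and compute and a tool call to move; the robot and the scene stay as the last step left them, time stands still between calls to the robot, and variables do not carry over. Pictures are saved under pics/ and viewed, at most 11 in all, crops included, and the job is handed in when it is done.

Besides the shell and the picture viewer there is one more tool, called after "Request:" as name(argument=value, ...) on one line, values as JSON. carry_out: Moves the arm, as the interface text tells. Its arguments: {"type":"object","properties":{"commands":{"type":"string"},"grip_force":{"type":"number"}},"required":["commands"]}

```bash
mkdir -p pics; python3 - <<'E'
from cell import robot
import cv2,numpy as np
for n in("scene","side","wrist"):
    im=robot.capture(n); cv2.imwrite(f"pics/{n}0.png",im[:,:,::-1]); m=robot.camera_model(n); print(n,m["fx"],m["fy"],m["cx"],m["cy"]);print(np.round(m["pose"],4).tolist())
o=robot.get_obs();print(o)
a=cv2.imread("pics/scene0.png");b=cv2.imread("pics/side0.png")
E
```

```text
scene 388.8968948092362 388.8968948092362 261.45652705186313 203.1525996056259
[[-0.9022, -0.2792, 0.3287, 0.0415], [-0.4313, 0.5745, -0.6957, 1.0321], [0.0054, -0.7694, -0.6388, 0.9976], [0.0, 0.0, 0.0, 1.0]]
side 355.56576237741643 355.56576237741643 252.6434297779706 190.48943011268568
[[0.9896, -0.0747, 0.1229, 0.397], [-0.1438, -0.5276, 0.8373, -0.9759], [0.0022, -0.8462, -0.5328, 0.6843], [0.0, 0.0, 0.0, 1.0]]
wrist 297.3186396354542 297.3186396354542 257.81003273255146 189.2602356339916
[[0.3003, 0.9047, 0.3023, 0.1243], [0.9539, -0.2842, -0.0971, 0.6682], [-0.0019, 0.3175, -0.9483, 0.3741], [0.0, 0.0, 0.0, 1.0]]
{'clock': 0.15, 'q': array([ 1.22819074e+00,  1.16353992e-01,  1.44210232e+00,  3.19125417e-05,
        1.58400764e+00, -3.77955759e-02]), 'dq': array([-0.00014712, -0.00093137, -0.00314306, -0.0006769 , -0.00092508,
       -0.00142003]), 'tau': array([ 2.38566034e-03, -7.32499981e+01, -6.32855129e+01,  1.52761127e-04,
        4.84894103e-03, -6.27909048e-05]), 'eef_pos': array([0.20252347, 0.64374897, 0.23075236]), 'eef_rot': array([-9.80299472e-05,  1.51815480e-01,  9.88408756e-01, -4.24779950e-04]), 'wrist_force': array([ 0.86079914, -0.35210656, -0.2792194 ]), 'wrist_torque': array([0.03198383, 0.01455498, 0.00754246]), 'gripper_force': 0.0, 'grip_width': 0.0854639640534605}
```

View pics/scene0.png

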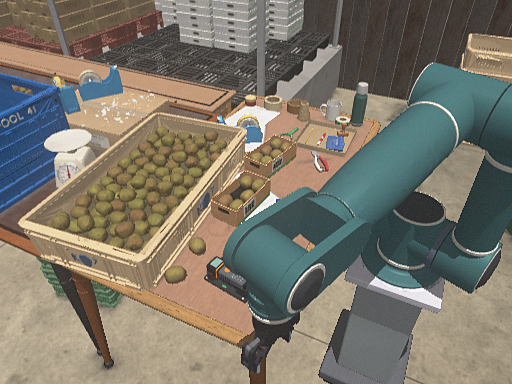

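View pics/side0.png

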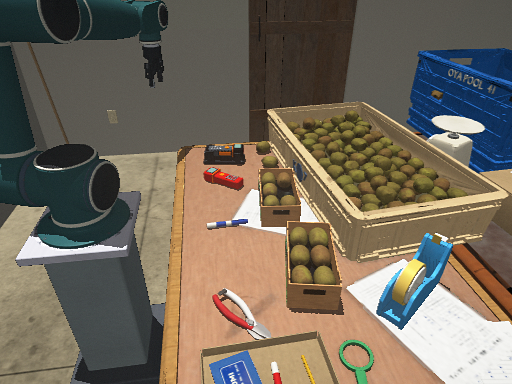

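The side picture shows the black dock with the scanner at about (224,153), a red look-alike at (223,178), one carton at (278,195), another at (312,265), the marker at (227,224), the secateurs at (240,313) and stray kiwis at (263,147) and (269,160). Next I'll enlarge these areas.

```bash
python3 - <<'E'
import cv2,numpy as np
a=cv2.imread("pics/scene0.png");b=cv2.imread("pics/side0.png")
A=cv2.resize(b[135:325,175:345],None,fx=3,fy=3,interpolation=3)   # 510x570
S=cv2.resize(a[130:230,200:305],(285,271),interpolation=3)
T=cv2.resize(a[230:320,195:290],(285,270),interpolation=3)
c=np.zeros((570,800,3),np.uint8);c[:,:510]=A;c[:271,515:]=S;c[275:545,515:]=T
cv2.imwrite("pics/c1.png",c)
E
```

```text
(no output)
```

View pics/c1.png

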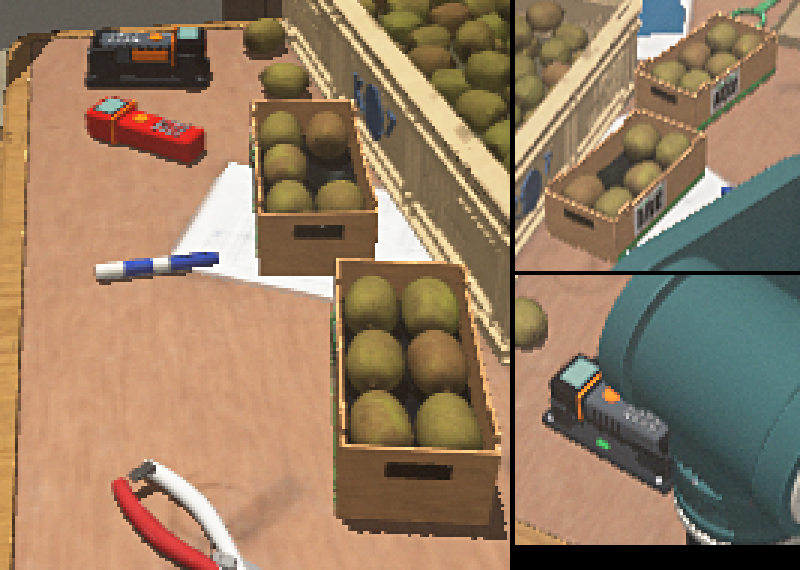

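```bash
cat >h.py <<'E'
from cell import robot
import numpy as np,cv2
def ray(n,uv,m=None):
    m=m or robot.camera_model(n);x=(uv[0]-m["cx"])/m["fx"];y=(uv[1]-m["cy"])/m["fy"]
    if n=="wrist":
        r=np.hypot(x,y);d=np.array([x*np.sinc(r/np.pi),y*np.sinc(r/np.pi),np.cos(r)])
    else: d=np.array([x,y,1.])
    P=m["pose"];return P[:3,3],P[:3,:3]@d
def onz(n,uv,z,m=None):
    c,d=ray(n,uv,m);return c+d*(z-c[2])/d[2]
def proj(n,p,m=None):
    m=m or robot.camera_model(n);P=m["pose"];q=(np.atleast_2d(p)-P[:3,3])@P[:3,:3]
    if n=="wrist":
        h=np.hypot(q[:,0],q[:,1]);k=np.arctan2(h,q[:,2])/np.maximum(h,1e-9)
    else:k=1/q[:,2]
    return np.c_[q[:,0]*k*m["fx"]+m["cx"],q[:,1]*k*m["fy"]+m["cy"]]
E
python3 - <<'E'
from h import *
f=lambda u,v:(u/3+175,v/3+135)
for t,l,z in(("full top",[(337,447),(500,449),(463,262),(334,262)],.083),("full bot",[(337,517),(490,525)],0),("short top",[(257,214),(377,214),(353,102),(250,102)],.083),("short bot",[(260,272),(376,275)],0),("dock base",[(88,87),(210,88)],.0),("scanner trig",[(138,57),(172,57)],.042),("kiwis",[(265,50),(285,92)],.005),("marker",[(97,272),(217,258)],.01),("red",[(115,100),(180,140)],.03)):
    print(t,[np.round(onz("side",f(*p),z)[:2],3).tolist() for p in l])
g=lambda u,v:((u-515)*105/285+200,v*100/271+130)
print("label scene full",proj("scene",[0,0,0]), [np.round(onz("scene",g(*p),.046),3).tolist() for p in((726,92),(650,206))])
g=lambda u,v:((u-515)/3+195,(v-275)/3+230)
print("scanner win/tip", [np.round(onz("scene",g(*p),.064),3).tolist() for p in((577,371),)])
E
```

```text
full top [[0.556, -0.431], [0.676, -0.45], [0.723, -0.225], [0.604, -0.209]]
full bot [[0.561, -0.427], [0.679, -0.452]]
short top [[0.547, -0.122], [0.664, -0.138], [0.695, 0.089], [0.576, 0.106]]
short bot [[0.553, -0.109], [0.671, -0.131]]
dock base [[0.388, 0.328], [0.553, 0.302]]
scanner trig [[0.458, 0.326], [0.504, 0.319]]
kiwis [[0.645, 0.398], [0.65, 0.268]]
marker [[0.385, -0.098], [0.51, -0.092]]
red [[0.422, 0.231], [0.494, 0.12]]
label scene full [[399.79783149 257.14082985]] [[0.583, -0.277, 0.046], [0.564, 0.03, 0.046]]
scanner win/tip [[0.527, 0.343, 0.064]]
```

Request:
carry_out(commands="-0.04 -0.0246 0 0 1;-0.04 -0.0246 0 0 1;-0.04 -0.0246 0 0 1;-0.04 -0.0246 0 0 1;-0.04 -0.0246 0 0 1;-0.04 -0.0246 0 0 1;-0.04 -0.0246 0 0 1;-0.04 -0.0246 0 -0.145 1")

```text
clock: 0.95
eef_pos: [0.4488, 0.3595, 0.2313]
eef_rot: [0.0, 0.082, 0.997, 0.0]
wrist_force: [1.0, 0.8, -0.1]
grip_width: 0.0857
gripper_force: 0.0
```

```bash
python3 - <<'E'
from h import *
import pickle
robot.capture("side")
m=robot.camera_model("wrist");im=robot.capture("wrist")
o=robot.get_obs();pickle.dump(m,open("m1.pkl","wb"));cv2.imwrite("pics/w1.png",im[:,:,::-1])
print(o["clock"],o["eef_pos"],o["eef_rot"],np.abs(o["dq"]).max())
b=cv2.imread("pics/w1.png");cv2.imwrite("pics/w1b.png",cv2.resize(b,(800,600),interpolation=3))
E
```

```text
1.05 [0.45051245 0.35770912 0.2311315 ] [ 2.67233908e-04  7.99744272e-02  9.96796778e-01 -4.50344443e-04] 0.293737651032839
```

View pics/w1b.png

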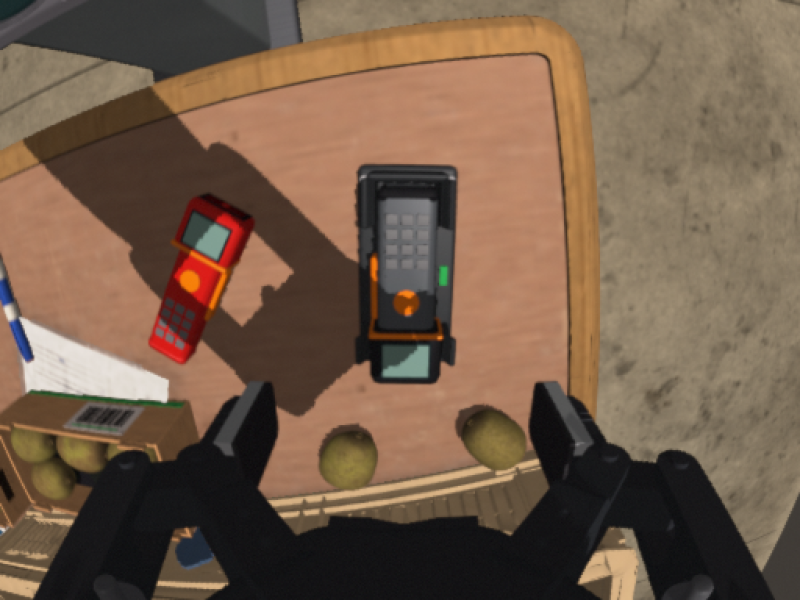

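The grey scanner in the dock is at about (405,270), with the orange trigger on its left (-y) and the head towards image bottom (+x). The red look-alike lies at (200,275) and is not the one meant. I'll fit the pose and check the overlay in a crop.

```bash
cat >fit.py <<'E'
from h import *
from scipy.optimize import least_squares
def T(p,L):
    x,y,a=p;c,s=np.cos(a),np.sin(a);L=np.asarray(L)
    return np.c_[x+c*L[:,0]-s*L[:,1],y+s*L[:,0]+c*L[:,1],L[:,2]]
def fit(n,m,L,uv,p0):
    L=np.array(L,float)
    r=least_squares(lambda p:(proj(n,T(p,L),m)-uv).ravel(),p0,loss="soft_l1",x_scale=[.01,.01,.05])
    return r.x,r.fun.reshape(-1,2) if r.fun.size==2*len(uv) else r.fun
E
python3 - <<'E'
from fit import *
import pickle
m=pickle.load(open("m1.pkl","rb"))
k=512/800
L=[(.075,-.027,.064),(.075,.027,.064),(.029,-.027,.064),(.029,.027,.064)]
uv=np.array([(373,380),(438,382),(369,337),(442,337)])*k
r=least_squares(lambda p:np.r_[(proj("wrist",T(p,L),m)-uv).ravel(),(proj("wrist",T(p,[(-.083,0,.048)]),m)-np.array([408,167])*k).ravel()],[.476,.353,-.156],x_scale=[.01,.01,.05])
p=r.x;print(p,np.round(r.fun,1))
im=cv2.imread("pics/w1.png");S=4;u0,v0=210,95
c=cv2.resize(im[v0:v0+160,u0:u0+110],None,fx=S,fy=S,interpolation=3)
def poly(Q,col):
    q=((proj("wrist",T(p,Q),m)-[u0-.5,v0-.5])*S).astype(np.int32);cv2.polylines(c,[q],True,col,1)
R=lambda a,b,y,z:[(a,-y,z),(b,-y,z),(b,y,z),(a,y,z)]
poly(R(.029,.075,.027,.064),(0,255,0));poly(R(-.075,.029,.021,.058),(255,255,0));poly(R(-.083,.085,.039,.0),(255,0,255))
cv2.imwrite("pics/c2.png",c[:600])
E
```

```text
[ 0.47190778  0.35435713 -0.15475994] [-2.   3.3  1.5  2.5 -0.2 -4.5  0.7 -4.  -0.1  3.1]
```

View pics/c2.png

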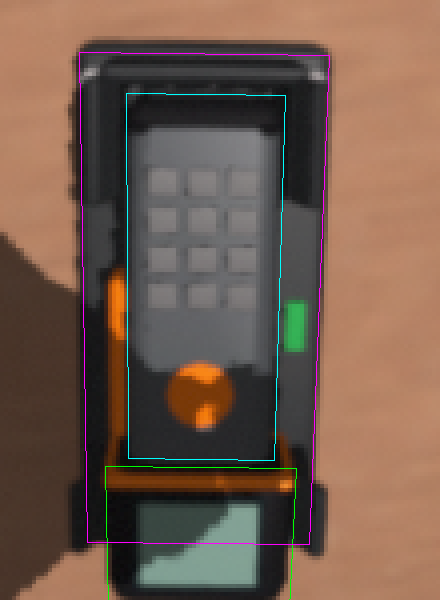

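Request:
carry_out(commands="-0.011 0 0.04 0 1;-0.011 0 0.04 0 1;0 0 0 0 1;0 0 0 0 1")

```text
clock: 1.45
eef_pos: [0.4691, 0.3579, 0.1518]
eef_rot: [-0.0, 0.082, 0.997, -0.0]
wrist_force: [0.7, -0.4, 0.8]
grip_width: 0.0857
gripper_force: 0.0
```

```bash
python3 - <<'E'
from h import *
import pickle
m=robot.camera_model("wrist");im=robot.capture("wrist")
o=robot.get_obs();pickle.dump(m,open("m2.pkl","wb"));cv2.imwrite("pics/w2.png",im[:,:,::-1])
print(o["clock"],o["eef_pos"],o["eef_rot"],np.abs(o["dq"]).max())
b=cv2.imread("pics/w2.png")[60:384,100:420];cv2.imwrite("pics/w2b.png",cv2.resize(b,None,fx=1.8,fy=1.8,interpolation=3))
E
```

```text
1.5 [0.46953805 0.3583079  0.15329755] [4.72696889e-04 8.20229482e-02 9.96630209e-01 4.87998955e-04] 0.017088037519521176
```

View pics/w2b.png

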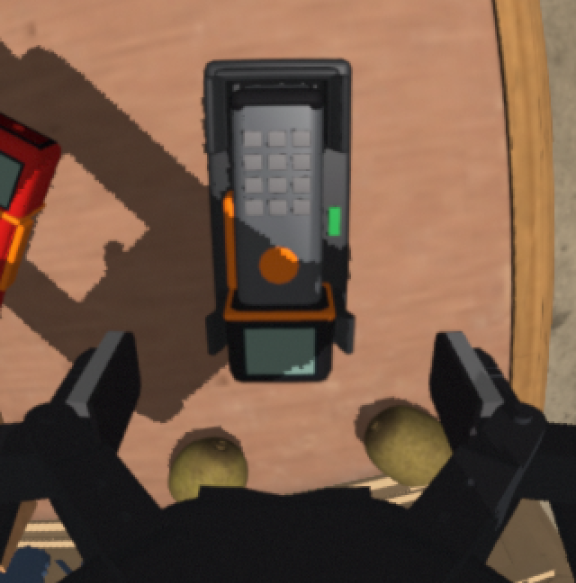

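```bash
python3 - <<'E'
from fit import *
import pickle
m=pickle.load(open("m2.pkl","rb"))
f=lambda u,v:np.array([u/1.8+100-.25,v/1.8+60-.25])
a=-.155;ex=np.array([np.cos(a),np.sin(a)]);ey=np.array([-ex[1],ex[0]]);b=np.array([.472,.354])
for t,uv,x,z in(("trig rear",(228,193),-.023,.05),("front",(280,380),.075,.064),("frontlow",(280,380),.075,.058),("handle grey rear",(278,105),-.075,.058),("black rear",(278,88),-.075,.055),("dock rear",(278,60),-.083,.048),("dock rear0",(278,60),-.083,.014),("yoke front R",(352,352),.064,.05),("yoke front L",(207,352),.064,.05),("ring front",(280,320),.029,.064),("ring back",(280,288),.029,.064)):
    q=onz("wrist",f(*uv),z,m)[:2]-b;print(t,"x0 off",round(q@ex-x,4),"y",round(q@ey,4))
for t,l,z in(("head L/R",[(230,375),(331,375)],.064),("ring",[(225,310),(335,310)],.06),("handle",[(237,110),(319,110)],.058),("handle front",[(232,300),(318,300)],.058),("dock rear",[(206,80),(351,80)],.048),("yoke",[(207,340),(354,340)],.05)):
    q=[onz("wrist",f(*p),z,m)[:2]-b for p in l];print(t,[np.round((k@ex,k@ey),4).tolist() for k in q], "mid",round((q[0]@ey+q[1]@ey)/2,4))
E
```

```text
trig rear x0 off -0.0008 y -0.0237
front x0 off -0.0033 y -0.0002
frontlow x0 off 0.0007 y -0.0003
handle grey rear x0 off 0.0093 y 0.0006
black rear x0 off 0.0019 y 0.0006
dock rear x0 off -0.0027 y 0.0007
dock rear0 x0 off -0.0028 y 0.0002
yoke front R x0 off -0.0002 y 0.0382
yoke front L x0 off -0.0008 y -0.0393
ring front x0 off 0.0073 y 0.0003
ring back x0 off -0.0098 y 0.0005
head L/R [[0.0686, -0.0259], [0.069, 0.0261]] mid 0.0001
ring [[0.0328, -0.0268], [0.0332, 0.0273]] mid 0.0003
handle [[-0.0638, -0.0176], [-0.0634, 0.0187]] mid 0.0006
handle front [[0.0283, -0.0233], [0.0286, 0.019]] mid -0.0022
dock rear [[-0.0773, -0.0325], [-0.0765, 0.034]] mid 0.0008
yoke [[0.0558, -0.0388], [0.0564, 0.039]] mid 0.0001
```

Request:
carry_out(commands="-0.003 -0.004 0.03 -0.006 1;0 0 0.03 0 1;0 0 0.03 0 1;0 0 0.025 0 1;0 0 0.01 0 1;0 0 0.004 0 1;0 0 0 0 1;0 0 0 0 1")

```text
clock: 2.3
eef_pos: [0.4726, 0.3538, 0.0241]
eef_rot: [0.001, 0.079, 0.997, 0.001]
wrist_force: [0.7, -0.1, -0.6]
grip_width: 0.0853
gripper_force: 0.0
```

Request:
carry_out(commands="0 0 0 0 0.7;0 0 0 0 0.62;0 0 0 0 0.56;0 0 0 0 0.4;0 0 0 0 0.3;0 0 0 0 0.3;0 0 0 0 0.3;0 0 0 0 0.3", grip_force=40)

```text
clock: 3.1
eef_pos: [0.4723, 0.3536, 0.023]
eef_rot: [0.0, 0.079, 0.997, 0.001]
wrist_force: [-0.0, 2.7, 6.8]
grip_width: 0.0418
gripper_force: 42.4
```

Request:
carry_out(commands="0 0 -0.005 0 0.3;0 0 -0.01 0 0.3;0 0 -0.015 0 0.3;0 0 -0.02 0 0.3;0 0 -0.03 0 0.3;0 0 -0.03 0 0.3;0 -0.015 -0.03 0 0.3;0 -0.03 -0.01 0 0.3")

```text
clock: 3.9
eef_pos: [0.4654, 0.3096, 0.1768]
eef_rot: [0.002, 0.078, 0.997, 0.001]
wrist_force: [0.4, -0.4, -2.4]
grip_width: 0.0419
gripper_force: 41.2
```

Request:
carry_out(commands="-0.002 -0.04 0 0 0.3;-0.002 -0.04 0 0 0.3;-0.002 -0.04 0 0 0.3;-0.002 -0.04 0 0 0.3;-0.002 -0.04 0 0 0.3;-0.002 -0.04 0 0 0.3;-0.002 -0.04 0 0 0.3;-0.002 -0.04 0 0 0.3")

```text
clock: 4.7
eef_pos: [0.4296, -0.0113, 0.1736]
eef_rot: [0.001, 0.079, 0.997, -0.0]
wrist_force: [0.6, -0.4, -3.0]
grip_width: 0.042
gripper_force: 41.2
```

Request:
carry_out(commands="-0.003 -0.04 0 0 0.3;-0.003 -0.04 0 0 0.3;-0.003 -0.04 0 0 0.3;-0.003 -0.04 0 0 0.3;-0.003 -0.04 0 0 0.3;-0.002 -0.02 0 0 0.3;0 0 0 0 0.3;0 0 0 0 0.3")

```text
clock: 5.5
eef_pos: [0.4122, -0.2298, 0.173]
eef_rot: [0.0, 0.079, 0.997, 0.0]
wrist_force: [-0.9, 0.9, -2.6]
grip_width: 0.0417
gripper_force: 42.7
```

```bash
python3 - <<'E'
from h import *
import pickle
m=robot.camera_model("wrist");im=robot.capture("wrist")
o=robot.get_obs();pickle.dump(m,open("m3.pkl","wb"));cv2.imwrite("pics/w3.png",im[:,:,::-1])
print(o["clock"],o["eef_pos"],o["eef_rot"],np.abs(o["dq"]).max())
cv2.imwrite("pics/w3b.png",cv2.resize(cv2.imread("pics/w3.png"),(800,600),interpolation=3))
E
```

```text
5.55 [ 0.41236251 -0.22929997  0.17294116] [ 2.34110231e-04  7.90289481e-02  9.96872294e-01 -1.02894451e-05] 0.01573157315138738
```

View pics/w3b.png

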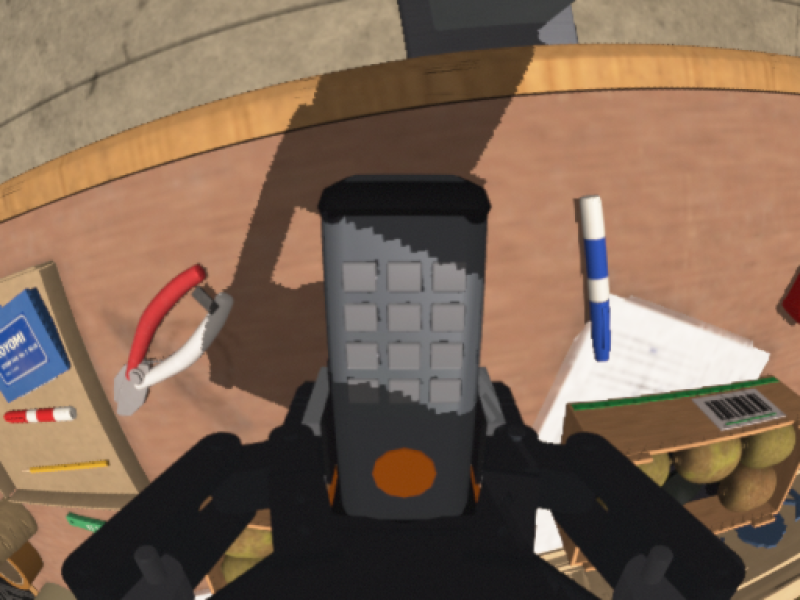

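The scanner is held, and the short carton, marker and secateurs are undisturbed, but the gripper hides the full carton. I'll measure it from the first scene and side images instead.

```bash
python3 - <<'E'
import cv2,numpy as np
a=cv2.imread("pics/scene0.png");b=cv2.imread("pics/side0.png")
A=cv2.resize(a[130:180,240:300],None,fx=8,fy=8,interpolation=3) #480x400
B=cv2.resize(b[215:315,280:344],(320,500),interpolation=3) # x5
c=np.zeros((500,800,3),np.uint8);c[:400,:480]=A;c[:,480:]=B
cv2.imwrite("pics/c3.png",c)
E
```

```text
(no output)
```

View pics/c3.png

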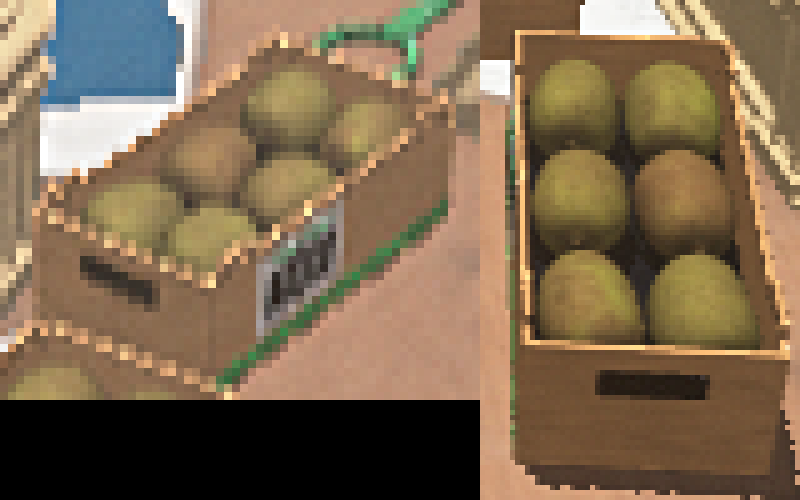

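```bash
python3 - <<'E'
from fit import *
A=lambda u,v:(240+u/8-.44,130+v/8-.44)
B=lambda u,v:(280+(u-480)/5-.4,215+v/5-.4)
Ls=np.array([(-.06,.074,.071),(-.06,-.004,.071),(-.06,-.004,.021),(-.06,.074,.021),(-.06,.118,0),(-.06,-.118,0)])
us=np.array([A(258,263),A(343,205),A(341,275),A(259,337),A(220,385),A(447,208)])
Ld=np.array([(-.06,-.118,0),(-.06,-.118,.086),(.06,-.118,.086),(-.06,.118,.086),(.06,.118,.086)])
ud=np.array([B(515,460),B(522,346),B(789,352),B(517,32),B(728,38)])
ms,md=robot.camera_model("scene"),robot.camera_model("side")
for w in((1,1),(1,0),(0,1)):
    g=lambda p:np.r_[w[0]*(proj("scene",T(p,Ls),ms)-us).ravel(),w[1]*(proj("side",T(p,Ld),md)-ud).ravel()]
    r=least_squares(g,[.63,-.32,-.2],x_scale=[.01,.01,.05]);p=r.x
    print(w,np.round(p,4),"label",np.round(T(p,[(-.06,.035,.046),(-.06-.156,.035,.027)]),4).tolist(),np.round(np.abs(r.fun).max(),1))
E
```

```text
(1, 1) [ 0.64   -0.3285 -0.2063] label [[0.5885, -0.2819, 0.046], [0.4358, -0.25, 0.027]] 2.8
(1, 0) [ 0.6412 -0.3321 -0.189 ] label [[0.5888, -0.2864, 0.046], [0.4356, -0.2571, 0.027]] 2.3
(0, 1) [ 0.6407 -0.3274 -0.2111] label [[0.5894, -0.2806, 0.046], [0.4368, -0.2479, 0.027]] 1.9
```

Request:
carry_out(commands="-0.005 -0.004 0.025 0.042 0.3;-0.005 -0.004 0.03 0 0.3;-0.005 -0.004 0.03 0 0.3;-0.005 -0.003 0.03 0 0.3;-0.004 -0.002 0.02 0 0.3;-0.003 0 0.01 0 0.3;0 0 0.004 0 0.3;0 0 0 0 0.3")

```text
clock: 6.35
eef_pos: [0.436, -0.2512, 0.0238]
eef_rot: [0.0, 0.1, 0.995, -0.0]
wrist_force: [0.2, 0.2, -2.2]
grip_width: 0.0419
gripper_force: 42.7
```

```bash
python3 - <<'E'
from h import *
o=robot.get_obs();print(o["clock"],o["eef_pos"],o["eef_rot"],o["grip_width"],o["wrist_force"])
a=robot.capture("scene");b=robot.capture("side")
A=cv2.resize(a[100:240,200:360],(400,350),interpolation=3)
B=cv2.resize(b[205:315,225:345],(400,367),interpolation=3)
c=np.zeros((367,800,3),np.uint8);c[:350,:400]=A;c[:,400:]=B
cv2.imwrite("pics/c4.png",c[:,:,::-1])
E
```

```text
6.35 [ 0.43595565 -0.25116187  0.02380639] [ 1.20582371e-04  9.95191649e-02  9.95035637e-01 -4.15383980e-05] 0.041865754847690846 [ 0.19290151  0.22875974 -2.15546157]
```

View pics/c4.png

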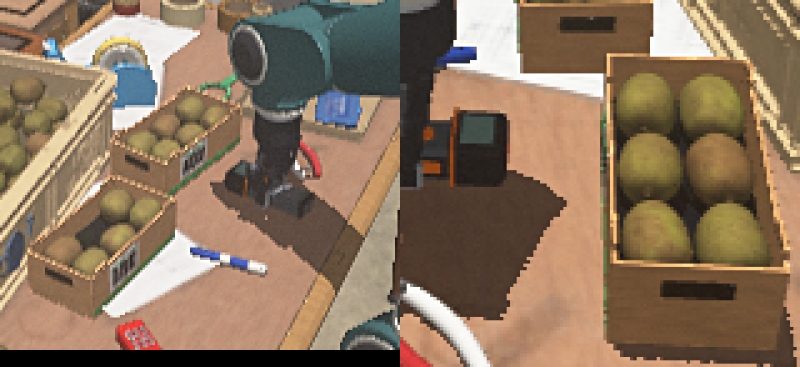

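The head faces the full carton's label squarely, so I'll hold here for 2.4 s.

Request:
carry_out(commands="0 0 0 0 0.3;0 0 0 0 0.3;0 0 0 0 0.3;0 0 0 0 0.3;0 0 0 0 0.3;0 0 0 0 0.3;0 0 0 0 0.3;0 0 0 0 0.3")

```text
clock: 7.25
eef_pos: [0.4357, -0.2515, 0.0233]
eef_rot: [-0.0, 0.1, 0.995, 0.0]
wrist_force: [0.7, -0.4, -2.7]
grip_width: 0.0419
gripper_force: 42.7
```

Request:
carry_out(commands="0 0 0 0 0.3;0 0 0 0 0.3;0 0 0 0 0.3;0 0 0 0 0.3;0 0 0 0 0.3;0 0 0 0 0.3;0 0 0 0 0.3;0 0 0 0 0.3")

```text
clock: 8.05
eef_pos: [0.4357, -0.2516, 0.0233]
eef_rot: [-0.0, 0.1, 0.995, 0.0]
wrist_force: [-0.5, 0.2, -3.3]
grip_width: 0.0419
gripper_force: 42.7
```

Request:
carry_out(commands="0 0 0 0 0.3;0 0 0 0 0.3;0 0 0 0 0.3;0 0 0 0 0.3;0 0 0 0 0.3;0 0 0 0 0.3;0 0 0 0 0.3;0 0 0 0 0.3")

```text
clock: 8.85
eef_pos: [0.4357, -0.2516, 0.0233]
eef_rot: [-0.0, 0.1, 0.995, -0.0]
wrist_force: [-0.3, -0.2, -2.8]
grip_width: 0.042
gripper_force: 42.7
```

```bash
python3 - <<'E'
from fit import *
# check: project expected scanner head corners into side view
p=[.4352,-.2505,-.2]
print(np.round((proj("side",T(p,[(.075,-.027,.065),(.075,-.027,.027),(.029,-.027,.065)]))-[225,205])/.3+[400,0],0).tolist())
E
```

```text
[[499.0, 153.0], [499.0, 189.0], [440.0, 150.0]]
```

Request:
carry_out(commands="0 0 -0.015 0 0.3;0 0 -0.03 0 0.3;0 0 -0.03 0 0.3;0 0 -0.03 -0.042 0.3;0 0 -0.03 0 0.3;0 0.02 -0.015 0 0.3;0 0.04 0 0 0.3;0 0.04 0 0 0.3")

```text
clock: 9.65
eef_pos: [0.4515, -0.1521, 0.1752]
eef_rot: [0.001, 0.08, 0.997, -0.0]
wrist_force: [0.6, -0.6, -3.2]
grip_width: 0.0419
gripper_force: 42.7
```

Request:
carry_out(commands="0.004 0.04 0 0 0.3;0.004 0.04 0 0 0.3;0.004 0.04 0 0 0.3;0.004 0.04 0 0 0.3;0.004 0.04 0 0 0.3;0.004 0.04 0 0 0.3;0.004 0.04 0 0 0.3;0.004 0.04 0 0 0.3")

```text
clock: 10.45
eef_pos: [0.47, 0.17, 0.1748]
eef_rot: [0.001, 0.079, 0.997, 0.0]
wrist_force: [0.5, -1.4, -3.2]
grip_width: 0.0418
gripper_force: 42.7
```

Request:
carry_out(commands="0.006 0.04 0 0 0.3;0.006 0.04 0 0 0.3;0.006 0.04 0 0 0.3;0 0.03 0 0 0.3;0 0 0 0 0.3;0 0 0 0 0.3;0 0 0 0 0.3")

```text
clock: 11.15
eef_pos: [0.476, 0.3185, 0.1739]
eef_rot: [0.0, 0.079, 0.997, 0.0]
wrist_force: [0.5, -1.1, -3.5]
grip_width: 0.0419
gripper_force: 42.7
```

```bash
cat >d.py <<'E'
from h import *
from scipy.spatial.transform import Rotation as R
import sys
P=[];
for i in range(3):
    o=robot.get_obs();P.append(o["eef_pos"])
w=o["eef_rot"];Rm=R.from_quat([w[1],w[2],w[3],w[0]]).as_matrix()
t=np.array([.4724,.3537,float(sys.argv[1])])
print(o["clock"],np.round(P[0],4),"tool delta",np.round(Rm.T@(t-P[0]),4),"yaw",np.arctan2(-Rm[0,1],Rm[1,1]),"want",-2*np.arctan2(.079,.9969))
E
python3 d.py .14
```

```text
11.15 [0.476  0.3185 0.1739] tool delta [0.0091 0.0342 0.0339] yaw -0.15853897374228285 want -0.15816079904123756
```

Request:
carry_out(commands="0.005 0.02 0 0 0.3;0.004 0.014 0 0 0.3;0 0 0.03 0 0.3;0 0 0.03 0 0.3;0 0 0.015 0 0.3;0 0 0 0 0.3;0 0 0 0 0.3;0 0 0 0 0.3")

```text
clock: 11.95
eef_pos: [0.4732, 0.3545, 0.1001]
eef_rot: [0.001, 0.079, 0.997, 0.001]
wrist_force: [-0.4, 0.2, -2.7]
grip_width: 0.0422
gripper_force: 42.7
```

```bash
python3 d.py .024; python3 - <<'E'
from h import *
a=robot.capture("wrist")[150:384,150:370]
cv2.imwrite("pics/c5.png",cv2.resize(a,None,fx=2.5,fy=2.5,interpolation=3)[:,:,::-1])
E
```

```text
11.95 [0.4732 0.3545 0.1001] tool delta [ 0.0008 -0.001   0.0761] yaw -0.15832431580149472 want -0.15816079904123756
```

View pics/c5.png

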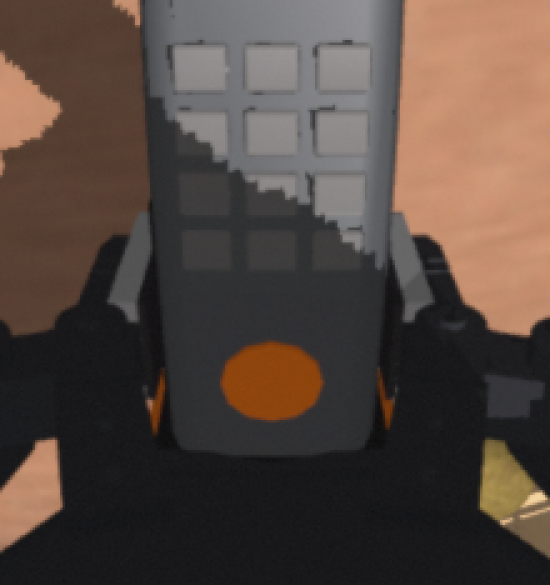

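The scanner sits straight in the grip. I'll correct by about 1 mm and lower it slowly.

Request:
carry_out(commands="0.001 -0.001 0.01 0 0.3;0 0 0.015 0 0.3;0 0 0.015 0 0.3;0 0 0.005 0 0.3;0 0 0.005 0 0.3;0 0 0.005 0 0.3;0 0 0 0 0.3;0 0 0 0 0.3")

```text
clock: 12.8
eef_pos: [0.4715, 0.3535, 0.0436]
eef_rot: [0.0, 0.079, 0.997, 0.0]
wrist_force: [-0.2, -0.3, -3.1]
grip_width: 0.0422
gripper_force: 42.7
```

```bash
python3 d.py .024
```

```text
12.8 [0.4715 0.3535 0.0436] tool delta [-0.0009  0.0004  0.0196] yaw -0.1580999657813083 want -0.15816079904123756
```

Request:
carry_out(commands="-0.0005 0 0.004 0 0.3;0 0 0.004 0 0.3;0 0 0.004 0 0.3;0 0 0.003 0 0.3;0 0 0.002 0 0.3;0 0 0 0 0.3;0 0 0 0 0.3")

```text
clock: 13.5
eef_pos: [0.4719, 0.3533, 0.0263]
eef_rot: [-0.0, 0.079, 0.997, -0.0]
wrist_force: [0.5, -0.2, -2.7]
grip_width: 0.042
gripper_force: 42.7
```

No contact yet, and about 3 mm to go.

Request:
carry_out(commands="0 0 0.001 0 0.3;0 0 0.001 0 0.3;0 0 0.001 0 0.3;0 0 0 0 0.3;0 0 0 0 0.3")

```text
clock: 14.0
eef_pos: [0.4719, 0.3533, 0.0233]
eef_rot: [-0.0, 0.079, 0.997, -0.0]
wrist_force: [-0.4, 0.3, -2.7]
grip_width: 0.042
gripper_force: 42.7
```

Request:
carry_out(commands="0 0 0.0005 0 0.3;0 0 0.0005 0 0.3;0 0 0 0 0.3;0 0 0 0 0.3")

```text
clock: 14.4
eef_pos: [0.472, 0.3534, 0.023]
eef_rot: [0.0, 0.079, 0.997, 0.0]
wrist_force: [-4.4, -1.5, 5.8]
grip_width: 0.0418
gripper_force: 43.2
```

Seated: the vertical force matches the value at the grasp. Now release.

Request:
carry_out(commands="0 0 0 0 0.5;0 0 0 0 0.55;0 0 0 0 0.6;0 0 0 0 0.7;0 0 0 0 0.85;0 0 0 0 1;0 0 0 0 1;0 0 0 0 1", grip_force=20)

```text
clock: 15.2
eef_pos: [0.4719, 0.3533, 0.0223]
eef_rot: [0.0, 0.079, 0.997, 0.0]
wrist_force: [0.3, 0.5, 0.1]
grip_width: 0.0854
gripper_force: 0.0
```

Request:
carry_out(commands="0 0 -0.005 0 1;0 0 -0.01 0 1;0 0 -0.02 0 1;0 0 -0.03 0 1;0 0 -0.03 0 1;0 0 -0.034 0 1;0 0 0 0 1;0 0 0 0 1")

```text
clock: 16.0
eef_pos: [0.4721, 0.3535, 0.1527]
eef_rot: [0.001, 0.079, 0.997, 0.001]
wrist_force: [-0.4, 0.4, 0.8]
grip_width: 0.0853
gripper_force: 0.0
```

```bash
python3 - <<'E'
from fit import *
m=robot.camera_model("wrist");im=robot.capture("wrist");print(robot.get_obs()["eef_pos"])
cv2.imwrite("pics/w4b.png",cv2.resize(im[60:384,100:420],None,fx=1.8,fy=1.8,interpolation=3)[:,:,::-1])
import pickle;pickle.dump(m,open("m4.pkl","wb"))
E
```

```text
[0.47173954 0.35320492 0.15142832]
```

View pics/w4b.png

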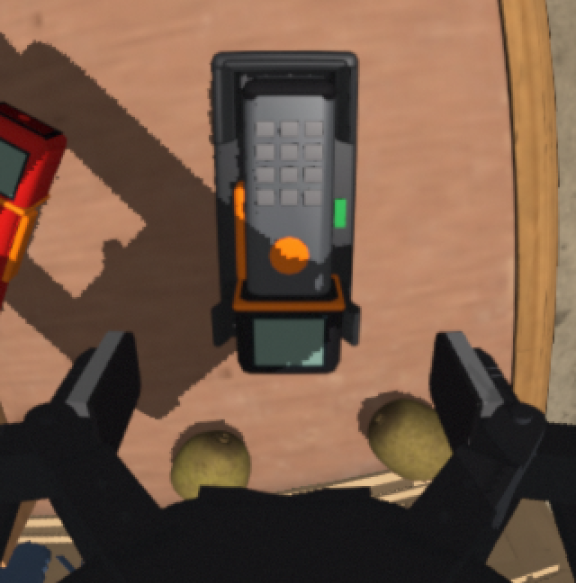

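```bash
python3 - <<'E'
from h import *
b=robot.capture("side")[:,:,::-1];a=cv2.imread("pics/side0.png")
s=(slice(140,168),slice(198,252))
A,B=[cv2.cvtColor(np.ascontiguousarray(i[s]),6).astype(np.float32) for i in(a,b)]
print("shift all",cv2.phaseCorrelate(A,B,cv2.createHanningWindow(A.shape[::-1],cv2.CV_32F)))
for n,t in(("handle",(144,158,208,231)),("head",(143,158,231,246))):
    g=lambda i:cv2.resize(cv2.cvtColor(np.ascontiguousarray(i),6),None,fx=8,fy=8,interpolation=2)
    T=g(a[t[0]:t[1],t[2]:t[3]]);I=g(b[t[0]-3:t[1]+3,t[2]-3:t[3]+3])
    _,v,_,l=cv2.minMaxLoc(cv2.matchTemplate(I,T,5));print(n,v,np.array(l)/8-3)
d=np.abs(a.astype(int)-b).max(2)>40;print("changed px table",d[170:350,185:345].sum(),d[s].sum())
E
```

```text
shift all ((0.24820812140638182, -0.20049229891145437), 0.8299041424268557)
handle 0.8692383766174316 [-0.375  0.   ]
head 0.7802689075469971 [-0.125 -0.125]
changed px table 1067 188
```

```bash
python3 -c "
from cell import robot
print(robot.close_job())"
```

```text
the job is handed in; nothing more can be done
None
```

I held the scanner squeezed on the full carton's label for about 2.4 s, then put it back in its dock and released it; I handed the job in at about 16 s, but the hand-in gave no verdict and no scan signal is reported.

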